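Set the pattern bars carved face up and strap them in

ROBOT

A 7-joint arm with a two-finger parallel gripper is mounted at the origin on the work surface. World frame = base frame: x ahead of the robot, y to its left, z up, the work surface at z = 0. Lengths are in m, angles in rad, forces in N, time in s.
With the tool pointing down it reaches from about 0.4 to 0.85 m from the base axis. Payload 10.4 kg.
Tool frame: the origin (TCP) lies where the fingers leave the gripper's body, on its centre line; the fingertips stand 70 mm ahead of it and the grasp point (between the pads) lies 51 mm ahead of it; z points along the fingers, y is the line along which they close (so a half turn about z gives the same grasp; the last joint's range is limited). The gripper opens to 87 mm and grips with 3 to 60 N. Pads are 19 mm wide; open, the fingers measure 117 mm over their backs; the gripper's body (75 mm by 190 mm) begins 51 mm behind the grasp point.
Start: joints at [-1.273, 0.332, -0.065, 1.46, 0.022, 1.35, -0.088], TCP at [0.197, 0.593, 0.292] pointing down, gripper open.
Joint ranges: [-2.6, 2.6], [-0.5, 2.12], [-1.47, 1.34], [0.16, 2.42], [-1.27, 4.41], [0.06, 2.06], [-2.6, 2.6]. Speed limits (rad/s): [2.22, 2.22, 2.79, 2.79, 3.14, 3.14, 3.14].

INTERFACE

Orientations are given as a 3x3 rotation matrix whose columns are the frame's x, y, z axes.
In Python, from bench import sensors, eyes, ticket gives the robot as it stands. The module is installed in compiled form; this text tells all that it offers.
- The arm moves only by the shell command python3 -m jog 'ROWS' [FORCE]. ROWS is JSON, a list of rows, each a list of 3 entries, a list of its own where there are three numbers: the turn, a rotation vector about the tool's x, y, z in rad, then the shift along the tool's x, y, z in cm, then the finger opening in cm, from 0 to 8.7. A call has 1 to 12 rows; each row is the pose to reach, as a shift and turn from the pose commanded when the call began, along the tool's axes at that moment; what a row does not reach only later rows make up. A row lasts 1/8 s, in which the tool goes at most 62.5 mm and 10.7 degrees, less where a joint would pass 70% of its speed; a pose out of reach is approached as far as the arm can. A call with a gripper value outside its range is refused whole. The fingers move at their own pace and stop on an object; FORCE is the grip in N (left out, the last holds). Time passes only in rows, so rows that repeat a pose let the fingers close. It gives the time, the measured TCP pose, the force, the opening and the grip force at its end, in the units of the state.
- sensors.observe(): the state, without advancing time (a new reading comes with each control period).
- eyes.camera(name): name is "scene" or "top" or "wrist"; returns a dict with "image" (384x512x3 uint8, red, green, blue), "range_z" (384x512 float32, m along the optical axis (not along the pixel's ray), 0 where there is no reading), "vertical_fov" (degrees; the focal length in pixels is half the picture's height over the tangent of half this angle, whatever the lens; pixels are square), "cx", "cy" (the principal point, pixels), "dist" ([k1, k2, p1, p2, k3] as OpenCV has them; the pictures are not rectified), "xyz" and "attitude" of the camera in the world; the wrist camera has in their place "tool_from_camera" (4x4, takes a point from camera to tool coordinates, whose origin is the TCP and whose axes are the flange's). Camera axes: x right, y up, looking along -z (the intrinsics and any distortion apply to the point x, -y, -z); pixel columns grow to the right and rows downward; lengths in m; the calibration is good to about 2 mm. A picture is of the moment at which its call begins: read the wrist's pose just before it.
- ticket.finish_job(): hands the job in; it is judged then, once.
Trained networks look in a picture, given as the dict that the camera call returned (one of the last four; its "shot" number tells which), for a name from the list of things; names that differ only in an ending like _2 or _b are one class to them, and where a whole thing is asked for, a point or a joint stands for the part that bears it (a point fixed in the world has none). Each returns a list of dicts, best first, with "conf" (0 to 1); they miss things now and then, are a little off and sometimes report something else, mostly with a low value. They report only what shows in the picture. A call takes as long as a camera call. They do not tell look-alikes from the thing itself.
- eyes.look_for(picture, label): "position" ([x, y, z] in m, in world coordinates, good to about 4 mm: the middle of the surface that is visible of it).
- eyes.tip_of(picture, label): "position" ([x, y, z] in m, in world coordinates, good to about 4 mm: a listed point, or the origin of a listed thing).
The state is a dict: "time": time; "joints": joint angles; "qd": joint speeds; "joint_efforts": joint torques, N m; "tool_pos": TCP position; "orientation": TCP orientation; "contact_force": force on the tool from outside, world axes, zero at the start; "ft_torque": the same for the moment, N m; "opening": finger opening in m; "grasp_force": force on a finger pad.
Only numpy, scipy, OpenCV 4.12 (cv2) and the standard library are available. Lean on these libraries where they do the work, as an engineer would, in place of code of your own. Each camera call takes 0.05 s, during which the arm holds its last target. There are 200 camera calls.

TASK

Take every hexagonal wooden pattern bar off the two-batten rack, roll it until its carved face (the one with the dark grooves) is on top, and lay it fully down in a channel of the pattern bed, one bar to a channel, any channel, either way round. When all the bars lie in the bed, swing the steel strap across them about its loose bolt until its slot drops over the short stud and the strap lies flat on both posts. Leave the pots and the tool tub where they stand.

Things in the scene. Friction and masses are not known exactly. Their poses are not given: they have to be found in the camera images.
- bar_a_mid (a point): centre of a beech bar, hexagonal prism 160 mm long, 30 mm across flats (34.6 over corners), 0.12 kg; may be absent. One flat is carved: dark grooves, one full-length crossed by seven short; a dark tick on both ends marks its side. Other flats plain. x: along the bar; z: out of the carved face. Starts on a plain flat across the rack's battens, centre 55 mm above the bench.
- bar_b_mid (a point): centre of a beech bar, hexagonal prism 160 mm long, 30 mm across flats (34.6 over corners), 0.12 kg; may be absent. One flat is carved: dark grooves, one full-length crossed by seven short; a dark tick on both ends marks its side. Other flats plain. x: along the bar; z: out of the carved face. Starts on a plain flat across the rack's battens, centre 55 mm above the bench.
- bar_c_mid (a point): centre of a beech bar, hexagonal prism 160 mm long, 30 mm across flats (34.6 over corners), 0.12 kg; may be absent. One flat is carved: dark grooves, one full-length crossed by seven short; a dark tick on both ends marks its side. Other flats plain. x: along the bar; z: out of the carved face. Starts on a plain flat across the rack's battens, centre 55 mm above the bench.
- rack: fixed rack; origin on the bench under its centre. Two battens along its y, 420 mm long, 22 wide, tops 40 mm above the bench, centred at x = -55 and +55 mm; between them open down to 6 mm above the bench, for fingers to reach round a bar's middle. 12 mm high, 12 mm thick lips on them at y = +-70 and +-204 mm part it into three bays. Bars lie along its x, at most one in a bay
- bed: fixed pattern bed; origin on the bench under the centre of its middle channel. Three channels along its x, at y = -62, 0, +62 mm, between ribs 18 mm high, 41 mm apart, on two battens (x = -55 and +55 mm, 22 wide, tops 40 mm high). A bar in a channel has its centre 55 mm above the bench, 3 mm side play. End boards 60 mm high at x = +-90 mm (10 mm play). Base 10 mm thick
- bolt (a point): axis of the strap's loose bolt, on its post's seat, 74 mm above the bench; at x = 56, y = -120 mm of the bed, axes as the bed's. Shank 10 mm thick; head 26 mm wide, underside 99 mm and top 105 mm above the bench
- stud (a point): foot of the headless stud on its post's seat, 74 mm above the bench; at x = 56, y = 92 mm of the bed, axes as the bed's. 8 mm thick, it stands 13 mm above the seat, the last 3 mm conical
- strap_grip (a point): centre of the black grip block on the strap: 40 mm long along it, 14 mm thick, from 5 to 37 mm above the strap's underside, 160 mm from the bolt. x: along the strap from bolt to slot; z up. Starts open, resting on a block 74 mm high at the bed's x = -90 to -66, y = -175 to -100 mm, pointing to the bed's -x and up to 15 degrees outwards. Closed it points to the bed's +y: 90 to 105 degrees clockwise from above
- strap_slot (a point): centre of the strap's slot at its underside, 212 mm from the bolt hole's centre; slot 23 mm along the strap, 14 mm wide. Strap: loose steel, 30 x 248 x 5 mm, 0.18 kg; its 16 mm hole hangs round the bolt, so it turns freely and lifts level by up to 20 mm; over 13 mm clears the stud. Closed, its underside is 4 mm above the bars. Axes as strap_grip
- pot_a: bystander: unfired clay bowl, 104 mm wide, 75 mm high; origin under its centre
- pot_b: bystander: unfired clay cup, 94 mm wide, 85 mm high; origin under its centre
- tool_tub: bystander: open grey plastic tub, 80 x 120 x 60 mm; origin under its centre
Things that resemble listed ones, but are neither listed nor needed, are in the scene too. What is shaped like the part that bears bar_c_mid but pink is not meant. Leave any yellow look-alike of the part that bears bar_a_mid alone.

How it is judged:
By the outcome, as a careful person would: the job done as asked, in the order asked, and still so for the second after the job is handed in, with the robot touching nothing.
Of bar_a, bar_b, bar_c only 2 to 3 are there at a start; the rules pass over those that are not, and their reading is None.
At some moment in a run one of bar_a, bar_b, bar_c may be knocked a few centimetres aside while the robot is not near it.
Once in a run the grip may slacken for a moment while it holds something.
It also fails if it takes over 210 s, if anything falls off the work surface, if the arm or the gripper's body presses on something with over 40 N, if the wrist force passes 120 N, or if a joint passes its speed limit or range.

## Working session

There is one attempt and no reset: what is moved stays moved. The work goes in short steps, Python scripts to look and compute and a shell command to move; the robot and the scene stay as the last step left them, time stands still between calls to the robot, and variables do not carry over. Pictures are saved under pics/ and viewed, at most 17 in all, crops included, and the job is handed in when it is done.

```bash
ls; mkdir -p pics; cat > h.py <<'E'
import numpy as np,cv2
from bench import sensors,eyes,ticket
def cam(n,save=None):
    s=sensors.observe(); p=eyes.camera(n)
    if n=="wrist":
        T=np.eye(4);T[:3,:3]=np.array(s["orientation"]);T[:3,3]=s["tool_pos"]
        p["_T"]=T@np.array(p["tool_from_camera"])
    else:
        T=np.eye(4);T[:3,:3]=np.array(p["attitude"]);T[:3,3]=p["xyz"];p["_T"]=T
    if save: cv2.imwrite(save,p["image"][:,:,::-1])
    return p
def K(p):
    f=192/np.tan(np.radians(p["vertical_fov"])/2)
    return np.array([[f,0,p["cx"]],[0,f,p["cy"]],[0,0,1.]])
def cloud(p):
    h,w=p["range_z"].shape
    u,v=np.meshgrid(np.arange(w),np.arange(h))
    q=cv2.undistortPoints(np.stack([u,v],-1).reshape(-1,1,2).astype(float),K(p),np.array(p["dist"])).reshape(h,w,2)
    z=p["range_z"].astype(float)
    c=np.stack([q[...,0]*z,-q[...,1]*z,-z],-1)
    X=c@p["_T"][:3,:3].T+p["_T"][:3,3]
    X[z==0]=np.nan
    return X
def proj(p,P):
    P=np.atleast_2d(P);c=(P-p["_T"][:3,3])@p["_T"][:3,:3]
    c=c*[1,-1,-1]
    return cv2.projectPoints(c.reshape(-1,1,3),np.zeros(3),np.zeros(3),K(p),np.array(p["dist"]))[0].reshape(-1,2)
E
cat > a.py <<'E'
from h import *
for n in("top","scene"):
    p=cam(n,f"pics/{n}0.png");np.savez(f"{n}0.npz",X=cloud(p),im=p["image"])
    print(n,np.round(p["xyz"],3),p["vertical_fov"])
    for l in("bar_a_mid","rack","bed","bolt","stud","strap_grip","strap_slot","pot_a","pot_b","tool_tub"):
        for r in eyes.tip_of(p,l): print(l,np.round(r["position"],3),round(r["conf"],2),np.round(proj(p,r["position"])[0]), {k:v for k,v in r.items() if k not in("position","conf")})
print(sensors.observe())
E
python3 a.py
```

```text
pics
top [ 0.44  -0.02   1.254] 47.924121925098326
bar_a_mid [0.519 0.364 0.055] 0.83 [116. 209.] {}
bar_a_mid [0.727 0.396 0.015] 0.64 [113. 138.] {}
rack [0.524 0.222 0.   ] 0.69 [171. 210.] {}
bed [ 0.597 -0.226 -0.002] 0.63 [325. 189.] {}
bolt [ 0.64  -0.348  0.074] 0.7 [374. 171.] {}
stud [ 0.657 -0.133  0.075] 0.62 [296. 163.] {}
strap_grip [ 0.473 -0.361  0.094] 0.95 [381. 232.] {}
strap_slot [ 0.425 -0.364  0.073] 0.63 [380. 250.] {}
pot_a [ 0.811 -0.01  -0.   ] 0.96 [253. 116.] {}
pot_a [ 0.781  0.182 -0.   ] 0.59 [188. 124.] {}
pot_b [ 0.811 -0.01  -0.   ] 0.96 [253. 116.] {}
pot_b [ 0.781  0.182 -0.   ] 0.59 [188. 124.] {}
tool_tub [ 0.783 -0.149  0.   ] 0.76 [300. 126.] {}
scene [ 1.434 -0.316  0.738] 45.429764435373926
bar_a_mid [0.731 0.392 0.018] 0.82 [415. 224.] {}
bar_a_mid [0.519 0.362 0.059] 0.72 [362. 171.] {}
rack [ 0.524  0.222 -0.002] 0.56 [316. 200.] {}
bed [ 0.594 -0.225 -0.007] 0.94 [162. 256.] {}
bolt [ 0.637 -0.349  0.073] 0.68 [106. 255.] {}
stud [ 0.657 -0.142  0.075] 0.73 [201. 238.] {}
strap_grip [ 0.48  -0.363  0.095] 0.62 [ 91. 208.] {}
strap_slot [ 
[... 451 characters left out ...]
e-04,  1.18207797e-03, -1.84439508e-04, -5.32370764e-05,
        9.84177617e-04,  1.37374009e-03,  5.14954866e-04]), 'joint_efforts': array([-8.17126474e-04, -6.23040962e+01,  2.43578263e-02, -3.90123546e+01,
       -6.11759769e-02,  3.17489030e-02, -2.30702540e-06]), 'tool_pos': array([0.19709104, 0.59313871, 0.29228096]), 'orientation': array([[-9.48986346e-01,  3.15317151e-01,  9.22209605e-05],
       [ 3.15317161e-01,  9.48986341e-01,  1.14112932e-04],
       [-5.15346672e-05,  1.37370466e-04, -9.99999989e-01]]), 'contact_force': array([-0.17601399, -0.50896481,  0.14881473]), 'ft_torque': array([-0.03028026,  0.05827555,  0.00287344]), 'grasp_force': 0.0, 'opening': 0.08665570072533922}
```

View pics/top0.png

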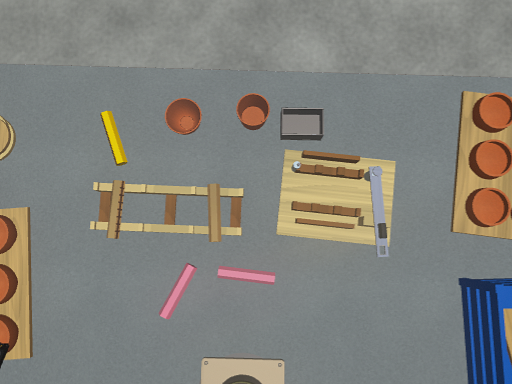

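View pics/scene0.png

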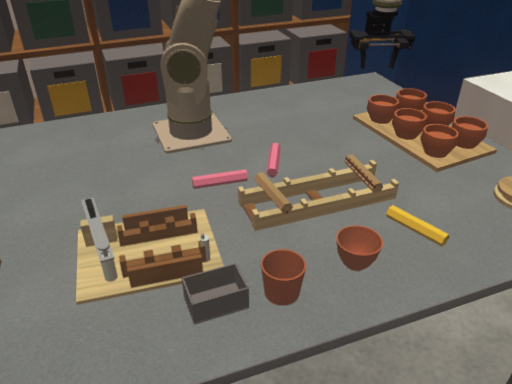

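Two beech bars lie on the rack: a grooved one at (116,209) and one showing no grooves from above at (214,212). The pink bars (178,290) and (246,275) and the yellow bar (114,137) are look-alikes lying on the bench. The bed is at (330,195) with the strap at (378,215).

```bash
cat > b.py <<'E'
from h import *
d=np.load("top0.npz");X=d["X"];im=d["im"]
for n,(u0,u1,v0,v1) in {"L":(100,130,170,245),"R":(200,228,175,248)}.items():
    P=X[v0:v1,u0:u1].reshape(-1,3);P=P[(P[:,2]>.060)&(P[:,2]<.08)]
    c=P.mean(0);_,_,V=np.linalg.svd((P-c)[:,:2]);t=(P-c)[:,:2]@V[0]
    print(n,len(P),c.round(4),np.degrees(np.arctan2(V[0,1],V[0,0]))%180,t.min(),t.max(),c[:2]+V[0]*(t.min()+t.max())/2)
# rack battens
P=X[175:240,85:250].reshape(-1,3);P=P[(P[:,2]>.034)&(P[:,2]<.045)]
for lo,hi in((.44,.51),(.54,.63)):
    Q=P[(P[:,0]>lo)&(P[:,0]<hi)];c=Q.mean(0);_,_,V=np.linalg.svd((Q-c)[:,:2]);print("batten",c.round(4),np.degrees(np.arctan2(V[0,1],V[0,0]))%180,len(Q))
a=cv2.resize(im[165:250,85:250],None,fx=4,fy=4,interpolation=cv2.INTER_CUBIC)
cv2.imwrite("pics/crop1.png",a[:,:,::-1])
p=cam("wrist");print(p["tool_from_camera"],p["vertical_fov"])
E
python3 b.py
```

```text
L 590 [0.518  0.3625 0.0677] 177.25492523828683 -0.0807357663009945 0.07945934094024272 [0.51863594 0.36250304]
R 589 [0.5145 0.0906 0.0677] 4.0946024274003605 -0.08030476319832987 0.07768775682008064 [0.51580569 0.09071342]
batten [0.4699 0.2243 0.0393] 89.19677542710826 844
batten [0.5796 0.2229 0.0393] 89.13587261228726 837
[[ 6.82877700e-07  9.57156356e-01  2.89571599e-01  7.78382707e-02]
 [ 9.99998783e-01  4.51048271e-04 -1.49326315e-03  3.44561802e-04]
 [-1.55989708e-03  2.89571248e-01 -9.57155191e-01 -9.31300729e-02]
 [ 0.00000000e+00  0.00000000e+00  0.00000000e+00  1.00000000e+00]] 69.49052853133452
```

View pics/crop1.png

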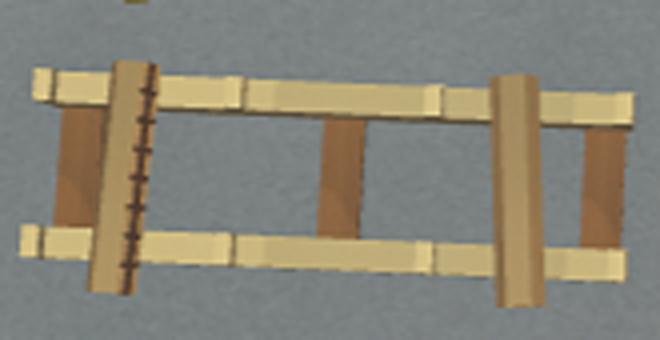

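The crop confirms it: the left bar (130,170) is beech with grooves on its upper side flat, facing the picture's right, which is world −y. The right bar (517,190) shows three plain upper flats, so its carved face is underneath. I'll check its end tick in the scene picture.

```bash
cat > c.py <<'E'
from h import *
im=cv2.imread("pics/scene0.png")
p=cam("scene")
im=p["image"][:,:,::-1]
print(proj(p,[[.595,.096,.055],[.435,.085,.055],[.599,.359,.055]]))
a=cv2.resize(im[165:215,245:305],None,fx=10,fy=10,interpolation=cv2.INTER_CUBIC)
b=cv2.resize(im[150:195,340:385],None,fx=10,fy=10,interpolation=cv2.INTER_CUBIC)
b=cv2.copyMakeBorder(b,0,50,0,0,cv2.BORDER_CONSTANT)
c=cv2.resize(np.hstack([a,b]),None,fx=.75,fy=.75)
cv2.imwrite("pics/crop2.png",c)
E
python3 c.py
```

```text
[[286.11432244 207.3309366 ]
 [258.66417067 176.2971734 ]
 [376.53301418 187.43410855]]
```

View pics/crop2.png

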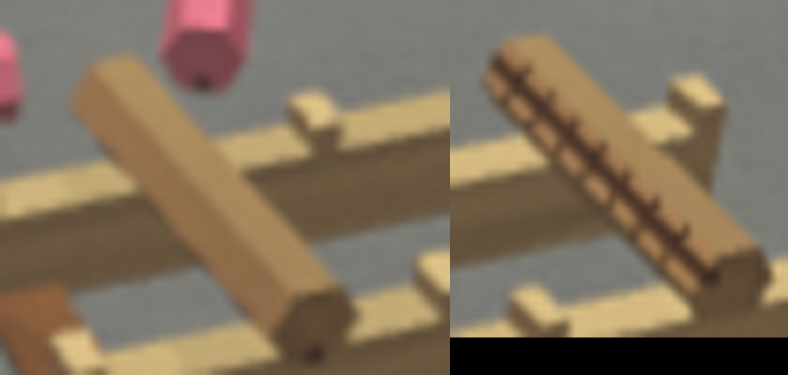

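The right bar's end tick sits at the bottom of its end face (315,352), so that bar needs three 60° rolls. The left bar's carved flat faces up and towards −y, so it needs one. I'll grip on flat pairs with the tool leaning ±30°, and start with the left bar.

```bash
cat > aim.py <<'E'
# prints row (rotvec, cm) : x y z yawdeg leandeg back_mm  [more groups...], relative to the current pose
import sys
from h import *
from scipy.spatial.transform import Rotation as Rn
s=sensors.observe();R0=np.array(s["orientation"]);p0=np.array(s["tool_pos"])
def pose(x,y,z,yaw,lean,back):
    a=np.radians(yaw);xt=-np.array([np.cos(a),np.sin(a),0])
    n=np.array([-np.sin(a),np.cos(a),0]);l=np.radians(lean)
    zt=-(np.sin(l)*n+np.cos(l)*np.array([0,0,1]))
    R=np.column_stack([xt,np.cross(zt,xt),zt])
    return R,np.array([x,y,z])-zt*(.051+back/1000)
v=np.array(sys.argv[1:],float).reshape(-1,6)
print("t",s["time"],"open",round(s["opening"],4))
for g in v:
    R,p=pose(*g);r=Rn.from_matrix(R0.T@R).as_rotvec();d=R0.T@(p-p0)*100
    print(r.round(3).tolist(),d.round(2).tolist(),"deg",np.degrees(np.linalg.norm(r)).round(),"mm",(np.linalg.norm(d)*10).round())
E
python3 aim.py .5186 .3625 .055 -2.75 -30 120 .5186 .3625 .055 -2.75 -30 0
```

```text
t 1.2 open 0.0867
[-0.52, 0.071, -0.267] [-40.09, -19.98, 8.92] deg 34.0 mm 457.0
[-0.52, 0.071, -0.267] [-38.47, -14.21, 19.31] deg 34.0 mm 453.0
```

```bash
python3 -m jog '[[[-0.13,0.018,-0.067],[-10,-5,0],5.5],[[-0.26,0.036,-0.133],[-15.5,-7.5,2],5.5],[[-0.39,0.053,-0.2],[-21,-10,4],5.5],[[-0.52,0.071,-0.267],[-27,-13,6],5.5],[[-0.52,0.071,-0.267],[-33,-16,8],5.5],[[-0.52,0.071,-0.267],[-40.1,-20,8.9],5.5],[[-0.52,0.071,-0.267],[-40.1,-20,8.9],5.5],[[-0.52,0.071,-0.267],[-40.1,-20,8.9],5.5],[[-0.52,0.071,-0.267],[-40.1,-20,8.9],5.5],[[-0.52,0.071,-0.267],[-40.1,-20,8.9],5.5],[[-0.52,0.071,-0.267],[-40.1,-20,8.9],5.5]]' 40
cat > w.py <<'E'
import sys
from h import *
p=cam("wrist",sys.argv[1])
X=cloud(p);np.savez("w.npz",X=X,im=p["image"])
for l in sys.argv[2:]:
    for r in eyes.tip_of(p,l): print(l,np.round(r["position"],4),round(r["conf"],2),np.round(proj(p,r["position"])[0]))
E
python3 w.py pics/w1.png bar_a_mid; python3 aim.py .5186 .3625 .055 -2.75 -30 0
```

```text
time: 2.58
tool_pos: [0.5137, 0.2782, 0.2036]
orientation: [[-0.999, 0.039, 0.023], [0.045, 0.865, 0.5], [-0.001, 0.5, -0.866]]
contact_force: [-0.5, 0.0, 0.0]
opening: 0.055
grasp_force: 0.0
bar_a_mid [0.7326 0.3952 0.018 ] 0.8 [266. 324.]
bar_a_mid [0.5194 0.3633 0.0537] 0.57 [253. 191.]
t 2.675 open 0.0549
[0.0, -0.001, 0.002] [-0.08, -0.11, 12.0] deg 0.0 mm 120.0
```

View pics/w1.png

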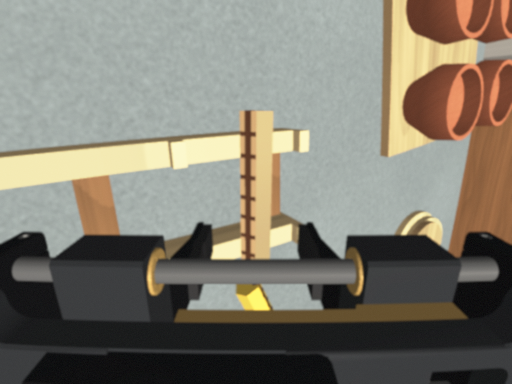

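The wrist view shows the left bar at (256,185), centred between the fingers, with its grooves on the left (−y) flat. The networks agree within 1 mm. I'll descend, grip and lift.

```bash
python3 -m jog '[[[0,0,0],[-0.1,-0.1,4],5.5],[[0,0,0],[-0.1,-0.1,7],5.5],[[0,0,0],[-0.1,-0.1,10],5.5],[[0,0,0],[-0.1,-0.1,12],5.5],[[0,0,0],[-0.1,-0.1,12],5.5],[[0,0,0],[-0.1,-0.1,12],2],[[0,0,0],[-0.1,-0.1,12],2],[[0,0,0],[-0.1,-0.1,12],2],[[0,0,0],[-0.1,-0.1,12],2],[[0,0,0],[-0.1,-0.1,12],2]]' 40; python3 aim.py .5186 .3625 .155 -2.75 -30 0
```

```text
time: 3.92
tool_pos: [0.5191, 0.3375, 0.101]
orientation: [[-0.999, 0.039, 0.026], [0.047, 0.864, 0.502], [-0.002, 0.503, -0.864]]
contact_force: [-0.7, 4.0, 7.6]
opening: 0.0296
grasp_force: 40.0
t 3.925 open 0.0296
[0.003, 0.002, 0.002] [0.14, 4.89, -8.52] deg 0.0 mm 98.0
```

The opening reads 29.6 mm, so the grip is on flats. I'll lift, and refine the bed pose from the top depth.

```bash
python3 -m jog '[[[0,0,0],[0,1,-1.73],2],[[0,0,0],[0,3,-5.2],2],[[0,0,0],[0,5,-8.7],2],[[0,0,0],[0,6,-10.4],2],[[0,0,0],[0,6,-10.4],2]]'
cat > bed.py <<'E'
from h import *
from scipy.optimize import minimize
for n in("top","scene"):
    d=np.load(n+"0.npz");X=d["X"].reshape(-1,3)
    m=(abs(X[:,0]-.6)<.2)&(abs(X[:,1]+.22)<.2);P=X[m]
    # score end boards: heights .052-.066
    B=P[(P[:,2]>.045)&(P[:,2]<.066)]
    best=None
    for yaw in np.arange(-10,4,.5):
        a=np.radians(yaw);R=np.array([[np.cos(a),np.sin(a)],[-np.sin(a),np.cos(a)]])
        q=(B[:,:2]@R.T)
        h,e=np.histogram(q[:,0],np.arange(.4,.9,.002));s=(h.astype(float)**2).sum()
        if best is None or s>best[0]: best=(s,yaw,q)
    s,yaw,q=best
    h,e=np.histogram(q[:,0],np.arange(q[:,0].min(),q[:,0].max(),.004))
    print(n,yaw,[(round(a,3),int(b)) for a,b in zip(e,h) if b>8])
    o=np.array([.594,-.2255]);a=np.radians(yaw);R=np.array([[np.cos(a),np.sin(a)],[-np.sin(a),np.cos(a)]])
    rel=(B[:,:2]-o)@R.T
    rib=rel[(abs(abs(rel[:,0])-.055)<.014)&(B[:,2]>.05)]
    h,e=np.histogram(rib[:,1],np.arange(-.13,.13,.004));print("ribs y",[(round(a,3),int(b)) for a,b in zip(e,h) if b])
    print("o rotated",o@R.T)
    S=P[(P[:,2]>.070)&(P[:,2]<.086)];S=S[(S[:,1]<-.30)];c=S.mean(0);_,_,V=np.linalg.svd((S-c)[:,:2]);print("strap",len(S),c,np.degrees(np.arctan2(V[0,1],V[0,0]))%180)
E
python3 bed.py
```

```text
time: 4.55
tool_pos: [0.5187, 0.3361, 0.2198]
orientation: [[-0.999, 0.04, 0.026], [0.047, 0.865, 0.5], [-0.002, 0.501, -0.866]]
contact_force: [-0.1, 0.0, -1.8]
opening: 0.0298
grasp_force: 4.0
top -5.0 [(np.float64(0.506), 90), (np.float64(0.51), 84), (np.float64(0.514), 83), (np.float64(0.518), 18), (np.float64(0.542), 36), (np.float64(0.546), 40), (np.float64(0.55), 39), (np.float64(0.554), 39), (np.float64(0.558), 44), (np.float64(0.562), 23), (np.float64(0.65), 37), (np.float64(0.654), 46), (np.float64(0.658), 33), (np.float64(0.662), 42), (np.float64(0.666), 30), (np.float64(0.67), 30), (np.float64(0.694), 16), (np.float64(0.698), 120), (np.float64(0.702), 73), (np.float64(0.706), 84), (np.float64(0.71), 9), (np.float64(0.746), 23), (np.float64(0.75), 36), (np.float64(0.754), 37), (np.float64(0.758), 15), (np.float64(0.762), 9), (np.float64(0.774), 9)]
ribs y [(np.float64(-0.11), 6), (np.float64(-0.106), 3), (np.float64(-0.102), 1), (np.float64(-0.098), 4), (np.float64(-0.094), 24), (np.float64(-0.09), 25), (np.float64(-0.086), 23), (np.float64(-0.082), 7), (np.float64(-0.042)
[... 1734 characters left out ...]
np.float64(-0.094), 31), (np.float64(-0.09), 31), (np.float64(-0.086), 29), (np.float64(-0.082), 5), (np.float64(-0.046), 8), (np.float64(-0.042), 33), (np.float64(-0.038), 27), (np.float64(-0.034), 30), (np.float64(-0.03), 31), (np.float64(-0.026), 25), (np.float64(-0.022), 4), (np.float64(0.018), 24), (np.float64(0.022), 29), (np.float64(0.026), 32), (np.float64(0.03), 28), (np.float64(0.034), 30), (np.float64(0.038), 13), (np.float64(0.078), 9), (np.float64(0.082), 29), (np.float64(0.086), 28), (np.float64(0.09), 19), (np.float64(0.094), 9), (np.float64(0.098), 8), (np.float64(0.102), 2)]
o rotated [ 0.60828313 -0.18351535]
strap 822 [ 0.54680126 -0.35678488  0.07694581] 4.699215876173689
```

```bash
python3 -m jog '[[[0,0,0],[0,0,0],2],[[0,0,0],[0,0,0],2],[[0,0,0],[0,0,0],2],[[0,0,0],[0,0,0],2]]' 45; python3 w.py pics/w2.png bar_a_mid; python3 aim.py .55 .1 .21 -4 0 0 .5851 -.287 .155 -5 30 0 
```

```text
time: 5.05
tool_pos: [0.5183, 0.3358, 0.2184]
orientation: [[-0.999, 0.041, 0.024], [0.048, 0.865, 0.499], [0.0, 0.499, -0.866]]
contact_force: [0.1, 0.3, -0.8]
opening: 0.0294
grasp_force: 45.0
bar_a_mid [0.5188 0.3605 0.1699] 0.86 [249. 245.]
t 5.15 open 0.0295
[0.523, -0.006, 0.022] [-4.29, -18.16, -15.36] deg 30.0 mm 242.0
[1.047, 0.0, 0.041] [-9.74, -52.39, -27.96] deg 60.0 mm 602.0
```

View pics/w2.png

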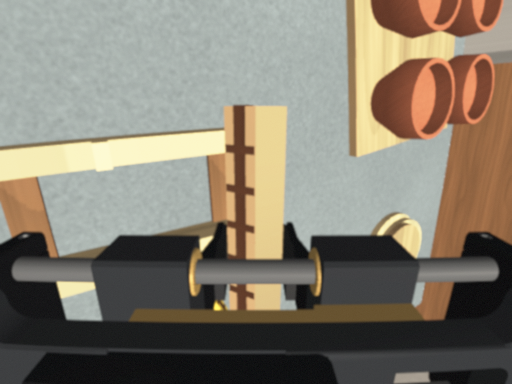

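The bar is still firmly held (249,200) after a momentary slackening. I'll carry it to the −y channel, rolling 60° on the way.

```bash
python3 -m jog '[[[0.13,0,0.005],[-1,-4.5,-4],2],[[0.26,0,0.01],[-2.2,-9,-8],2],[[0.39,0,0.015],[-3.2,-13.5,-12],2],[[0.52,0,0.02],[-4.3,-18.2,-15.4],2],[[0.65,0,0.025],[-5.4,-24,-18],2],[[0.78,0,0.03],[-6.5,-30,-20.5],2],[[0.91,0,0.035],[-7.6,-36,-23],2],[[1.047,0,0.041],[-8.7,-42,-25],2],[[1.047,0,0.041],[-9.7,-47,-26.5],2],[[1.047,0,0.041],[-9.7,-52.4,-28],2],[[1.047,0,0.041],[-9.7,-52.4,-28],2],[[1.047,0,0.041],[-9.7,-52.4,-28],2]]';  python3 -m jog '[[[0,0,0],[0,0,0],2],[[0,0,0],[0,0,0],2]]'
python3 w.py pics/w3.png bar_a_mid bed bolt stud; python3 aim.py  .5851 -.287 .085 -5 30 0 .5851 -.287 .055 -5 30 0 
```

```text
time: 6.65
tool_pos: [0.5871, -0.2615, 0.1994]
orientation: [[-0.996, 0.075, -0.043], [0.087, 0.863, -0.498], [-0.001, -0.5, -0.866]]
contact_force: [0.4, 1.0, -1.0]
opening: 0.0294
grasp_force: 45.0
time: 6.9
tool_pos: [0.5876, -0.2606, 0.1997]
orientation: [[-0.996, 0.074, -0.042], [0.085, 0.863, -0.498], [-0.001, -0.5, -0.866]]
contact_force: [0.7, -0.2, -0.7]
opening: 0.0294
grasp_force: 45.0
bar_a_mid [ 0.5846 -0.2876  0.1517] 0.9 [256. 244.]
bar_a_mid [ 0.427  -0.3689  0.075 ] 0.59 [204.  20.]
bed [ 0.5906 -0.2273  0.0017] 0.7 [390. 195.]
t 7.15 open 0.0296
[-0.0, 0.001, 0.0] [-0.02, 3.53, 6.1] deg 0.0 mm 70.0
[-0.0, 0.001, 0.0] [-0.02, 5.03, 8.7] deg 0.0 mm 100.0
```

View pics/w3.png

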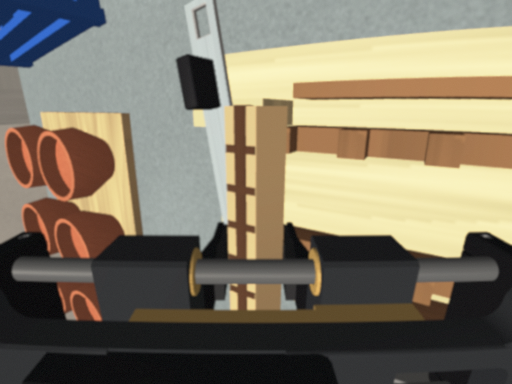

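The bar (255,200) hangs above the −y channel, the strap's black grip (198,82) is clear to the left, and the bed reading confirms my estimate. I'll lower it.

```bash
python3 -m jog '[[[0,0,0],[0,1.5,2.6],2],[[0,0,0],[0,3,5.2],2],[[0,0,0],[0,4,6.9],2],[[0,0,0],[0,4.6,7.9],2],[[0,0,0],[0,5,8.6],2],[[0,0,0],[0,5,8.6],2],[[0,0,0],[0,5,8.6],2]]'; python3 aim.py .5851 -.287 .055 -5 30 0
```

```text
time: 8.02
tool_pos: [0.5876, -0.2619, 0.1009]
orientation: [[-0.996, 0.076, -0.042], [0.087, 0.862, -0.499], [-0.002, -0.5, -0.866]]
contact_force: [-0.2, -0.5, 2.7]
opening: 0.0293
grasp_force: 44.9
t 8.025 open 0.0293
[-0.001, 0.002, -0.0] [0.03, 0.11, 0.14] deg 0.0 mm 2.0
```

```bash
python3 -m jog '[[[0,0,0],[0,0.05,0.1],2],[[0,0,0],[0,0.05,0.1],3.9],[[0,0,0],[0,0.05,0.1],4.4],[[0,0,0],[0,0.05,0],4.4],[[0,0,0],[0,0,-3],4.4],[[0,0,0],[0,0,-7],4.4],[[0,0,0],[0,0,-12],4.4],[[0,0,0],[0,0,-15],4.4],[[0,0,0],[0,0,-15],4.4]]'
cat > t.py <<'E'
import sys
from h import *
p=cam("top");X=cloud(p);np.savez("t.npz",X=X,im=p["image"])
for r in eyes.tip_of(p,"bar_a_mid"): print(np.round(r["position"],4),round(r["conf"],2))
Q=X.reshape(-1,3)
for n,x0,x1,y0,y1 in(("R",.40,.64,.04,.15),("bed",.48,.70,-.31,-.15)):
    P=Q[(Q[:,0]>x0)&(Q[:,0]<x1)&(Q[:,1]>y0)&(Q[:,1]<y1)&(Q[:,2]>.0605)&(Q[:,2]<.08)]
    if len(P)<30: print(n,"none");continue
    c=P.mean(0);_,_,V=np.linalg.svd((P-c)[:,:2]);V=V[0]*np.sign(V[0,0]);t=(P-c)[:,:2]@V
    print(n,len(P),c.round(4),"z95",np.percentile(P[:,2],95).round(4),"yaw",np.degrees(np.arctan2(V[1],V[0])).round(1),"len",(t.max()-t.min()).round(3),"mid",(c[:2]+V*(t.min()+t.max())/2).round(4))
E
python3 t.py;  python3 aim.py .5158 .0907 .055 4.1 -30 120
```

```text
time: 9.15
tool_pos: [0.5948, -0.1855, 0.2318]
orientation: [[-0.996, 0.075, -0.039], [0.084, 0.863, -0.498], [-0.004, -0.499, -0.867]]
contact_force: [-0.2, 0.5, -0.3]
opening: 0.0439
grasp_force: 0.0
[ 0.5831 -0.288   0.0522] 0.72
[0.729  0.3954 0.0125] 0.62
R 566 [0.5159 0.0914 0.068 ] z95 0.0726 yaw 3.5 len 0.159 mid [0.5163 0.0914]
bed 412 [ 0.548  -0.2665  0.066 ] z95 0.0722 yaw -5.5 len 0.204 mid [ 0.5864 -0.2702]
t 9.25 open 0.0439
[-1.045, -0.0, -0.166] [8.77, 17.38, -7.0] deg 61.0 mm 207.0
```

Bar 1 lies in the −y channel with its centre at about 52–55 mm. The right bar hasn't moved. Next is its first roll.

```bash
python3 aim.py .516 .0912 .055 3.8 -30 120 |tail -1; python3 -m jog '[[[-0.15,0,-0.03],[1.5,3,-2],5.5],[[-0.3,0,-0.05],[3,6,-4],5.5],[[-0.45,0,-0.08],[4.5,9,-6],5.5],[[-0.6,0,-0.1],[6,12,-7],5.5],[[-0.75,0,-0.12],[7.5,15,-7],5.5],[[-0.9,0,-0.14],[8.8,17.4,-7],5.5],[[-1.045,0,-0.16],[8.8,17.4,-7],5.5],[[-1.045,0,-0.16],[8.8,17.4,-7],5.5],[[-1.045,0,-0.16],[8.8,17.4,-7],5.5],[[-1.045,0,-0.16],[8.8,17.4,-7],5.5]]'; python3 w.py pics/w4.png bar_b_mid; python3 aim.py .516 .0912 .055 3.8 -30 0
```

```text
[-1.045, -0.0, -0.161] [8.8, 17.42, -7.02] deg 61.0 mm 207.0
time: 10.5
tool_pos: [0.5221, 0.0064, 0.2037]
orientation: [[-0.998, -0.058, -0.033], [-0.067, 0.865, 0.497], [-0.001, 0.498, -0.867]]
contact_force: [-0.4, -0.5, 0.1]
opening: 0.0546
grasp_force: 0.0
t 10.6 open 0.0548
[-0.001, 0.0, 0.001] [0.05, -0.07, 12.04] deg 0.0 mm 120.0
```

```bash
python3 -m jog '[[[0,0,0],[0,-0.05,4],5.5],[[0,0,0],[0,-0.05,7],5.5],[[0,0,0],[0,-0.05,10],5.5],[[0,0,0],[0,-0.05,12],5.5],[[0,0,0],[0,-0.05,12],5.5],[[0,0,0],[0,-0.05,12],2],[[0,0,0],[0,-0.05,12],2],[[0,0,0],[0,-0.05,12],2],[[0,0,0],[0,-0.05,12],2],[[0,0,0],[0,-0.05,12],2]]' 45; python3 -m jog '[[[0,0,0],[0,1,-1.73],2],[[0,0,0],[0,2.5,-4.33],2],[[0,0,0],[0,3,-5.2],2],[[0,0,0],[0,3,-5.2],2]]'; python3 aim.py .519 .0912 .115 0 0 0 .519 .0912 .115 0 30 0  .519 .0912 .057 0 30 0
```

```text
time: 11.85
tool_pos: [0.5184, 0.065, 0.0999]
orientation: [[-0.998, -0.057, -0.032], [-0.066, 0.864, 0.499], [-0.001, 0.5, -0.866]]
contact_force: [-1.5, -0.5, 6.3]
opening: 0.0294
grasp_force: 45.0
time: 12.35
tool_pos: [0.5182, 0.0653, 0.16]
orientation: [[-0.998, -0.058, -0.031], [-0.066, 0.864, 0.499], [-0.002, 0.5, -0.866]]
contact_force: [-0.3, -0.2, -1.9]
opening: 0.0299
grasp_force: 45.0
t 12.35 open 0.0299
[0.523, -0.016, 0.065] [-0.25, 2.54, 0.77] deg 30.0 mm 27.0
[1.046, 0.002, 0.069] [-0.42, 4.4, 2.63] deg 60.0 mm 51.0
[1.046, 0.002, 0.069] [-0.41, 1.5, 7.66] deg 60.0 mm 78.0
```

```bash
python3 -m jog '[[[0.17,0,0.02],[-0.1,0.85,0.1],2],[[0.35,0,0.04],[-0.2,1.7,0.4],2],[[0.523,-0.01,0.065],[-0.25,2.5,0.77],2],[[0.7,0,0.065],[-0.3,3.3,1.3],2],[[0.87,0,0.068],[-0.35,3.9,1.9],2],[[1.046,0,0.069],[-0.4,4.4,2.6],2],[[1.046,0,0.069],[-0.4,3.4,4.4],2],[[1.046,0,0.069],[-0.4,2.2,6.5],2],[[1.046,0,0.069],[-0.4,1.6,7.5],2],[[1.046,0,0.069],[-0.4,1.4,7.75],2],[[1.046,0,0.069],[-0.4,1.4,7.75],2]]';  python3 aim.py .519 .0912 .055 0 30 0 .519 .0912 .055 0 30 120
```

```text
time: 13.72
tool_pos: [0.5182, 0.116, 0.0998]
orientation: [[-1.0, -0.0, -0.001], [0.001, 0.866, -0.5], [0.001, -0.5, -0.866]]
contact_force: [-5.8, 1.2, 8.4]
opening: 0.0297
grasp_force: 45.0
t 13.725 open 0.0297
[-0.0, -0.001, 0.0] [-0.08, 0.09, 0.02] deg 0.0 mm 1.0
[-0.0, -0.001, 0.0] [-0.07, 0.09, -11.98] deg 0.0 mm 120.0
```

Bar 2 rests on the rack after its first roll. I'll release, back off and come back at the opposite lean.

```bash
python3 -m jog '[[[0,0,0],[0,0,0],3.8],[[0,0,0],[0,0,0],5],[[0,0,0],[0,0,0],5.2],[[0,0,0],[0,0,-3],5.2],[[0,0,0],[0,0,-7],5.2],[[0,0,0],[0,0,-12],5.2],[[0,0,0],[0,0,-12],5.2]]';  python3 t.py; python3 aim.py .519 .0912 .055 0 -30 120
```

```text
time: 14.6
tool_pos: [0.5198, 0.1789, 0.2059]
orientation: [[-1.0, -0.0, 0.005], [-0.003, 0.868, -0.496], [-0.005, -0.496, -0.868]]
contact_force: [-0.4, -0.8, -0.1]
opening: 0.052
grasp_force: 0.0
[ 0.5849 -0.2876  0.0485] 0.93
[0.7285 0.3904 0.0161] 0.73
[ 0.5966 -0.2258  0.0011] 0.58
R 568 [0.5176 0.0904 0.068 ] z95 0.0728 yaw 0.3 len 0.158 mid [0.5187 0.0904]
bed 762 [ 0.5846 -0.2711  0.0667] z95 0.0726 yaw -1.1 len 0.21 mid [ 0.5908 -0.2713]
t 14.7 open 0.0523
[-1.046, 0.001, 0.0] [-0.03, -14.76, 8.5] deg 60.0 mm 170.0
```

```bash
python3 -m jog '[[[-0.18,0,0],[0,-2.5,1.4],5.2],[[-0.35,0,0],[0,-5,2.8],5.2],[[-0.53,0,0],[0,-7.4,4.2],5.2],[[-0.7,0,0],[0,-10,5.7],5.2],[[-0.87,0,0],[0,-12.4,7.1],5.2],[[-1.046,0,0],[0,-14.8,8.5],5.2],[[-1.046,0,0],[0,-14.8,8.5],5.2],[[-1.046,0,0],[0,-14.8,8.5],5.2]]'; python3 w.py pics/w5.png; python3 aim.py .5187 .0905 .055 0.2 -30 0
```

```text
time: 15.7
tool_pos: [0.5181, 0.0051, 0.2023]
orientation: [[-1.0, 0.002, -0.001], [0.001, 0.867, 0.498], [0.002, 0.498, -0.867]]
contact_force: [-0.0, 0.5, 1.0]
opening: 0.052
grasp_force: 0.0
t 15.75 open 0.0522
[-0.002, 0.0, -0.003] [-0.08, -0.06, 11.91] deg 0.0 mm 119.0
```

View pics/w5.png

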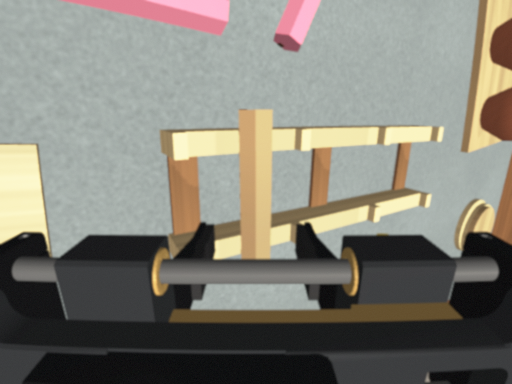

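The bar is centred at (256,185). Its top flat and upper −y flat are plain, as expected with the carved face now on the lower −y side. Second roll.

```bash
python3 -m jog '[[[0,0,0],[-0.05,-0.05,4],5.2],[[0,0,0],[-0.05,-0.05,7],5.2],[[0,0,0],[-0.05,-0.05,10],5.2],[[0,0,0],[-0.05,-0.05,11.9],5.2],[[0,0,0],[-0.05,-0.05,11.9],5.2],[[0,0,0],[-0.05,-0.05,11.9],2],[[0,0,0],[-0.05,-0.05,11.9],2],[[0,0,0],[-0.05,-0.05,11.9],2],[[0,0,0],[-0.05,-0.05,11.9],2],[[0,0,0],[-0.05,-0.05,11.9],2]]' 45; python3 -m jog '[[[0,0,0],[0,1,-1.73],2],[[0,0,0],[0,2.5,-4.33],2],[[0,0,0],[0,3,-5.2],2],[[0,0,0],[0,3,-5.2],2]]'; python3 aim.py .519 .0905 .115 0 0 0 .519 .0905 .115 0 30 0  .519 .0905 .057 0 30 0
```

```text
time: 17.0
tool_pos: [0.5195, 0.0641, 0.1007]
orientation: [[-1.0, -0.0, 0.001], [0.0, 0.866, 0.5], [-0.001, 0.5, -0.866]]
contact_force: [-1.0, -1.9, 6.3]
opening: 0.0297
grasp_force: 45.0
time: 17.5
tool_pos: [0.5193, 0.0646, 0.1608]
orientation: [[-1.0, -0.001, 0.001], [-0.0, 0.866, 0.5], [-0.002, 0.5, -0.866]]
contact_force: [-1.8, 1.1, -1.3]
opening: 0.0298
grasp_force: 45.0
t 17.5 open 0.0298
[0.523, 0.002, 0.001] [0.03, 2.5, 0.84] deg 30.0 mm 26.0
[1.047, 0.002, 0.0] [0.03, 4.37, 2.71] deg 60.0 mm 51.0
[1.047, 0.002, 0.0] [0.04, 1.47, 7.73] deg 60.0 mm 79.0
```

```bash
python3 -m jog '[[[0.17,0,0],[0,0.85,0.1],2],[[0.35,0,0],[0,1.7,0.4],2],[[0.523,0,0],[0,2.5,0.8],2],[[0.7,0,0],[0,3.3,1.3],2],[[0.87,0,0],[0,3.9,1.9],2],[[1.047,0,0],[0,4.4,2.7],2],[[1.047,0,0],[0,3.4,4.4],2],[[1.047,0,0],[0,2.2,6.5],2],[[1.047,0,0],[0,1.6,7.5],2],[[1.047,0,0],[0,1.4,7.8],2],[[1.047,0,0],[0,1.4,7.8],2]]';python3 -m jog '[[[0,0,0],[0,0,0],3.8],[[0,0,0],[0,0,0],5],[[0,0,0],[0,0,0],5.2],[[0,0,0],[0,0,-3],5.2],[[0,0,0],[0,0,-7],5.2],[[0,0,0],[0,0,-12],5.2],[[0,0,0],[0,0,-12],5.2]]'; python3 t.py; python3 aim.py .519 .0905 .055 0 -30 120
```

```text
time: 18.88
tool_pos: [0.5185, 0.1142, 0.1005]
orientation: [[-1.0, 0.002, -0.003], [0.003, 0.866, -0.501], [0.002, -0.501, -0.866]]
contact_force: [-8.4, 0.1, 15.0]
opening: 0.0293
grasp_force: 45.0
time: 19.75
tool_pos: [0.5203, 0.1783, 0.2061]
orientation: [[-1.0, -0.0, 0.005], [-0.003, 0.868, -0.497], [-0.004, -0.497, -0.868]]
contact_force: [0.6, -0.8, -0.3]
opening: 0.0521
grasp_force: 0.0
[ 0.5807 -0.2886  0.0506] 0.85
[0.7297 0.3896 0.0139] 0.76
R 579 [0.515  0.0877 0.0676] z95 0.0723 yaw -0.1 len 0.158 mid [0.5159 0.0877]
bed 757 [ 0.587  -0.2729  0.0667] z95 0.073 yaw 0.7 len 0.214 mid [ 0.592  -0.2728]
t 19.85 open 0.0521
[-1.047, 0.001, 0.0] [0.02, -14.76, 8.55] deg 60.0 mm 171.0
```

```bash
python3 -m jog '[[[-0.18,0,0],[0,-2.5,1.4],5.2],[[-0.35,0,0],[0,-5,2.8],5.2],[[-0.53,0,0],[0,-7.4,4.2],5.2],[[-0.7,0,0],[0,-10,5.7],5.2],[[-0.87,0,0],[0,-12.4,7.1],5.2],[[-1.047,0,0],[0.2,-15,8.4],5.2],[[-1.047,0,0],[0.2,-15,8.4],5.2],[[-1.047,0,0],[0.2,-15,8.4],5.2]]'; python3 w.py pics/w6.png; python3 aim.py .516 .088 .055 -0.1 -30 0
```

```text
time: 20.85
tool_pos: [0.5166, 0.0033, 0.2047]
orientation: [[-1.0, 0.002, -0.001], [0.002, 0.867, 0.498], [0.002, 0.498, -0.867]]
contact_force: [1.2, 1.1, 0.2]
opening: 0.052
grasp_force: 0.0
t 20.9 open 0.0521
[-0.002, -0.002, 0.002] [0.06, -0.25, 12.07] deg 0.0 mm 121.0
```

View pics/w6.png

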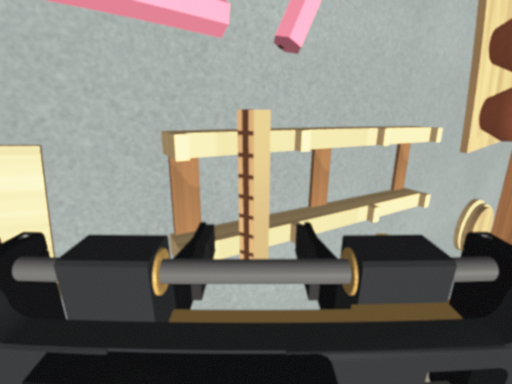

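The grooves now show on the left (−y) upper flat (247,185), so one more 60° roll brings them to the top. I'll grip, carry and roll on the way to the middle channel.

```bash
python3 -m jog '[[[0,0,0],[0.05,-0.2,4],5.2],[[0,0,0],[0.05,-0.2,7],5.2],[[0,0,0],[0.05,-0.2,10],5.2],[[0,0,0],[0.05,-0.2,12],5.2],[[0,0,0],[0.05,-0.2,12],5.2],[[0,0,0],[0.05,-0.2,12],2],[[0,0,0],[0.05,-0.2,12],2],[[0,0,0],[0.05,-0.2,12],2],[[0,0,0],[0.05,-0.2,12],2],[[0,0,0],[0.05,-0.2,12],2]]' 45; python3 -m jog '[[[0,0,0],[0,1,-1.73],2],[[0,0,0],[0,3,-5.2],2],[[0,0,0],[0,5,-8.7],2],[[0,0,0],[0,5.5,-9.5],2],[[0,0,0],[0,5.5,-9.5],2]]'; python3 aim.py .55 -.06 .175 -2 0 0 .5905 -.2252 .155 -5 30 0
```

```text
time: 22.15
tool_pos: [0.5171, 0.0615, 0.1014]
orientation: [[-1.0, -0.0, 0.001], [0.001, 0.866, 0.5], [-0.001, 0.5, -0.866]]
contact_force: [-1.2, -1.9, 6.4]
opening: 0.0295
grasp_force: 45.0
time: 22.78
tool_pos: [0.5166, 0.0623, 0.2111]
orientation: [[-1.0, -0.001, 0.001], [-0.001, 0.866, 0.5], [-0.001, 0.5, -0.866]]
contact_force: [-0.8, 0.8, -2.0]
opening: 0.0296
grasp_force: 45.0
t 22.775 open 0.0296
[0.523, -0.008, 0.035] [-3.34, -9.85, -7.39] deg 30.0 mm 128.0
[1.046, 0.001, 0.092] [-7.6, -23.31, -12.05] deg 60.0 mm 273.0
```

```bash
python3 -m jog '[[[0.13,0,0.01],[-0.8,-2.5,-2],2],[[0.26,0,0.02],[-1.6,-5,-4],2],[[0.39,0,0.03],[-2.5,-7.5,-5.8],2],[[0.52,0,0.035],[-3.3,-10,-7.4],2],[[0.65,0,0.05],[-4.4,-13,-8.7],2],[[0.78,0,0.06],[-5.5,-16.5,-10],2],[[0.91,0,0.08],[-6.6,-20,-11],2],[[1.047,0,0.092],[-7.6,-23.3,-12],2],[[1.047,0,0.092],[-7.6,-23.3,-12],2],[[1.047,0,0.092],[-7.6,-23.3,-12],2],[[1.047,0,0.092],[-7.6,-23.3,-12],2]]'; python3 w.py pics/w7.png bar_a_mid bed; python3 aim.py  .5905 -.2252 .055 -5 30 0
```

```text
time: 24.15
tool_pos: [0.5926, -0.1993, 0.1984]
orientation: [[-0.996, 0.076, -0.043], [0.088, 0.863, -0.498], [-0.001, -0.499, -0.866]]
contact_force: [0.4, 0.1, -1.3]
opening: 0.0295
grasp_force: 45.0
bed [ 0.5894 -0.2261  0.0027] 0.93 [326. 186.]
t 24.3 open 0.0295
[0.0, 0.001, -0.001] [0.01, 4.95, 8.63] deg 0.0 mm 99.0
```

View pics/w7.png

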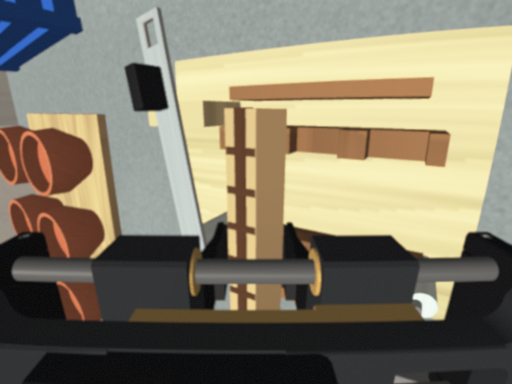

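The held bar (255,200) is above the middle channel with its grooved face towards vertical-up. Bar 1 is hidden behind it. I'll lower it with a slight +y bias and release with a small opening to keep clear of bar 1.

```bash
python3 -m jog '[[[0,0,0],[0,1.6,2.5],2],[[0,0,0],[0,3.1,5.1],2],[[0,0,0],[0,4.1,6.8],2],[[0,0,0],[0,4.7,7.8],2],[[0,0,0],[0,5.05,8.5],2],[[0,0,0],[0,5.05,8.5],2],[[0,0,0],[0,5.05,8.5],2]]'; python3 aim.py .5905 -.2252 .055 -5 30 0
```

```text
time: 25.18
tool_pos: [0.5933, -0.199, 0.101]
orientation: [[-0.996, 0.077, -0.043], [0.088, 0.862, -0.5], [-0.002, -0.501, -0.865]]
contact_force: [-4.3, 3.9, 7.7]
opening: 0.0295
grasp_force: 44.9
t 25.175 open 0.0295
[-0.002, 0.001, -0.002] [0.05, 0.01, 0.2] deg 0.0 mm 2.0
```

```bash
python3 -m jog '[[[0,0,0],[0,0,0.1],2],[[0,0,0],[0,0,0.1],3.5],[[0,0,0],[0,0,0.1],3.8],[[0,0,0],[0,0,0],3.8],[[0,0,0],[0,0,0],3.8],[[0,0,0],[0,0,-3],3.8],[[0,0,0],[0,0,-7],3.8],[[0,0,0],[0,0,-12],3.8],[[0,0,0],[0,0,-15],3.8]]'; python3 -m jog '[[[-0.17,0,0],[0,4,-5],4],[[-0.35,0,0],[0,8,-9],4],[[-0.52,0,0],[0,12,-12],4],[[-0.52,0,0],[0,16,-12],4],[[-0.52,0,0],[0,20,-12],4],[[-0.52,0,0],[0,20,-12],4]]'
cat > v.py <<'E'
import sys
from h import *
p=cam("top");X=cloud(p);im=p["image"]
for l in("bar_a_mid","strap_grip","strap_slot","bolt","stud"):
    for r in eyes.tip_of(p,l): print(l,np.round(r["position"],4),round(r["conf"],2))
o=np.array([.5905,-.2252]);a=np.radians(-5);R=np.array([[np.cos(a),-np.sin(a)],[np.sin(a),np.cos(a)]])
Q=X.reshape(-1,3);rel=(Q[:,:2]-o)@R
for y in(-.062,0,.062):
    m=(abs(rel[:,0])<.085)&(abs(rel[:,1]-y)<.02)&(Q[:,2]>.062)&(Q[:,2]<.09);T=m&(abs(rel[:,1]-y)<.006)
    if m.sum()>20: print(y,m.sum(),"x",rel[m,0].min().round(3),rel[m,0].max().round(3),"y",rel[m,1].mean().round(4),"z: -x,+x",np.median(Q[T&(rel[:,0]<-.03),2]).round(4),np.median(Q[T&(rel[:,0]>.03),2]).round(4))
S=Q[(Q[:,2]>.070)&(Q[:,2]<.090)&(Q[:,1]<-.31)&(abs(Q[:,0]-.53)<.15)];c=S.mean(0);_,_,V=np.linalg.svd((S-c)[:,:2]);print("strap",len(S),c,np.degrees(np.arctan2(V[0,1],V[0,0]))%180)
cv2.imwrite(sys.argv[1],cv2.resize(im[135:265,265:405],None,fx=4,fy=4,interpolation=cv2.INTER_CUBIC)[:,:,::-1])
E
python3 v.py pics/v1.png
```

```text
time: 26.3
tool_pos: [0.6, -0.1225, 0.2312]
orientation: [[-0.996, 0.076, -0.041], [0.087, 0.862, -0.499], [-0.002, -0.5, -0.866]]
contact_force: [0.2, -1.1, 0.1]
opening: 0.0375
grasp_force: 0.0
time: 27.05
tool_pos: [0.6188, 0.1122, 0.2307]
orientation: [[-0.997, 0.083, -0.003], [0.083, 0.997, -0.005], [0.003, -0.005, -1.0]]
contact_force: [0.3, -0.3, 0.9]
opening: 0.04
grasp_force: 0.0
bar_a_mid [0.7281 0.3957 0.013 ] 0.67
bar_a_mid [ 0.5826 -0.29    0.0508] 0.65
strap_grip [ 0.4794 -0.3641  0.0937] 0.55
strap_slot [ 0.4259 -0.3671  0.0743] 0.85
stud [ 0.655  -0.1358  0.0746] 0.87
-0.062 544 x -0.082 0.079 y -0.0609 z: -x,+x 0.0696 0.0694
0 524 x -0.081 0.08 y 0.0021 z: -x,+x 0.0694 0.0696
strap 1581 [ 0.55044639 -0.47272995  0.07954838] 101.71852335978984
```

View pics/v1.png

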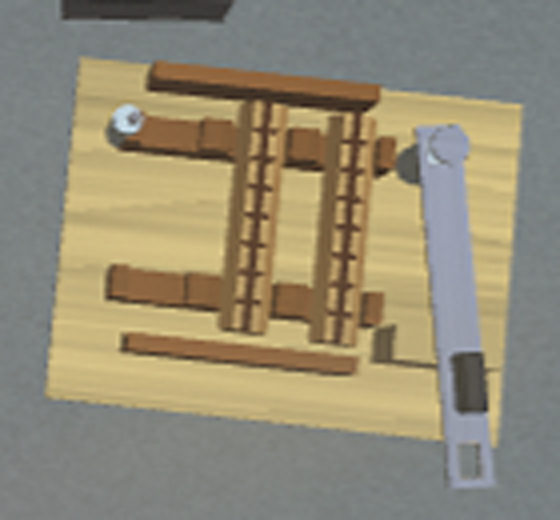

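Both bars lie level in their channels (tops at 69.5 mm) with grooves up: bar 1 at (345,230), bar 2 at (255,220). Now the strap: grip block at (468,382), bolt head (447,145), stud (127,120). I'll refine the bolt and grip positions and hover.

```bash
cat > b2.py <<'E'
from h import *
for n in("top","scene"):
    p=cam(n);Q=cloud(p).reshape(-1,3)
    f=lambda x,y,r,a,b:Q[(np.hypot(Q[:,0]-x,Q[:,1]-y)<r)&(Q[:,2]>a)&(Q[:,2]<b)]
    for nm,A in(("bolt",f(.637,-.349,.025,.101,.112)),("grip",f(.477,-.363,.04,.104,.118)),("stud",f(.656,-.137,.02,.080,.095))):
        if len(A)>3: print(n,nm,len(A),A.mean(0).round(4),((A.min(0)+A.max(0))/2).round(4))
        if nm=="grip" and len(A)>9:
            V=np.linalg.svd((A-A.mean(0))[:,:2])[2][0];print("ang",np.degrees(np.arctan2(V[1],V[0]))%180)
    for l in("strap_grip",): 
        for r in eyes.tip_of(p,l): print(l,np.round(r["position"],4))
print(sensors.observe()["joints"].round(2))
E
python3 b2.py; python3 aim.py .4763 -.3628 .102 4.75 0 100
```

```text
top bolt 67 [ 0.6367 -0.3483  0.1049] [ 0.6364 -0.3482  0.1055]
top grip 89 [ 0.4781 -0.3623  0.1103] [ 0.4782 -0.3634  0.1105]
ang 5.79425180932526
top stud 8 [ 0.6536 -0.1378  0.0862] [ 0.6531 -0.1376  0.0862]
scene bolt 84 [ 0.6417 -0.3497  0.1035] [ 0.6408 -0.3496  0.1038]
scene grip 68 [ 0.4849 -0.3637  0.1092] [ 0.4831 -0.3643  0.1082]
ang 5.776823236454529
scene stud 11 [ 0.6587 -0.1398  0.0832] [ 0.6579 -0.1395  0.0837]
strap_grip [ 0.4731 -0.3613  0.0923]
[-0.69  0.42  0.58  1.55 -0.23  1.24  1.41]
t 27.55 open 0.0399
[-0.005, 0.0, -0.171] [10.14, -48.19, -1.77] deg 10.0 mm 493.0
```

```bash
python3 -m jog '[[[0,0,-0.02],[2,-6,0],4],[[0,0,-0.04],[3,-12,0],4],[[0,0,-0.06],[4,-18,0],4],[[0,0,-0.08],[5,-24,0],4],[[0,0,-0.1],[6,-30,0],4],[[0,0,-0.12],[7.5,-36,0],4],[[0,0,-0.15],[9,-42,0],4],[[0,0,-0.171],[10,-48.2,-1.8],4],[[0,0,-0.171],[10,-48.2,-1.8],4],[[0,0,-0.171],[10,-48.2,-1.8],4],[[0,0,-0.171],[10,-48.2,-1.8],4],[[0,0,-0.171],[10,-48.2,-1.8],4]]' 55
python3 w.py pics/w8.png strap_grip strap_slot; python3 -c "
from h import *
print(sensors.observe()['joints'].round(2))
Q=np.load('w.npz')['X'].reshape(-1,3);A=Q[(np.hypot(Q[:,0]-.477,Q[:,1]+.363)<.035)&(Q[:,2]>.105)&(Q[:,2]<.116)];print(len(A),((A.min(0)+A.max(0))/2).round(4),A.mean(0).round(4),np.ptp(A,0))
V=np.linalg.svd((A-A.mean(0))[:,:2])[2][0];print(np.degrees(np.arctan2(V[1],V[0]))%180)
"; python3 aim.py .477 -.3628 .102 5.2 0 0
```

```text
time: 29.05
tool_pos: [0.4786, -0.3613, 0.2528]
orientation: [[-0.996, -0.085, -0.0], [-0.085, 0.996, -0.004], [0.0, -0.004, -1.0]]
contact_force: [-0.3, 0.2, -0.3]
opening: 0.0397
grasp_force: 0.0
strap_grip [ 0.472  -0.367   0.0954] 0.74 [250. 187.]
strap_slot [ 0.4264 -0.368   0.0751] 0.63 [253. 136.]
[-0.04  0.36  0.77  1.62 -0.26  1.26  2.43]
677 [ 0.4804 -0.3647  0.1092] [ 0.4794 -0.3648  0.1115] [0.03978494 0.01651401 0.00844984]
5.10509750149805
t 29.2 open 0.04
[-0.005, -0.0, -0.006] [0.13, -0.02, 10.01] deg 0.0 mm 100.0
```

View pics/w8.png

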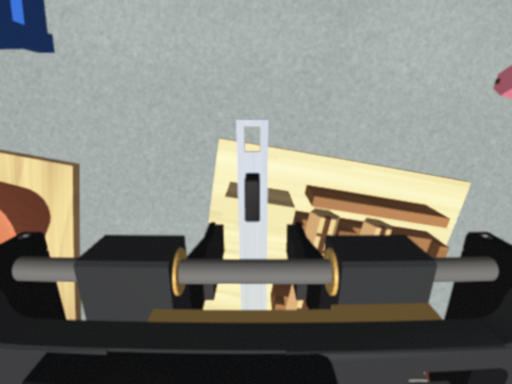

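The grip block (252,197) is centred between the fingers and the strap runs straight along the tool. I'll descend and grip.

```bash
python3 -m jog '[[[0,0,0],[0,-0.1,4],4],[[0,0,-0.005],[0,-0.1,7],4],[[0,0,-0.005],[0,-0.15,9],4],[[0,0,-0.005],[0,-0.15,10],4],[[0,0,-0.005],[0,-0.15,10],4],[[0,0,-0.005],[0,-0.15,10],0.5],[[0,0,-0.005],[0,-0.15,10],0.5],[[0,0,-0.005],[0,-0.15,10],0.5],[[0,0,-0.005],[0,-0.15,10],0.5],[[0,0,-0.005],[0,-0.15,10],0.5]]' 55
python3 -m jog '[[[0,0,0],[0,0,-0.5],0.5],[[0,0,0],[0,0,-1],0.5],[[0,0,0],[0,0,-1.65],0.5],[[0,0,0],[0,0,-1.65],0.5],[[0,0,0],[0,0,-1.65],0.5]]'
cat > swing.py <<'E'
import sys
from h import *
from scipy.spatial.transform import Rotation as Rn
b=np.array([.6366,-.3483]);s=sensors.observe();R0=np.array(s["orientation"]);p0=np.array(s["tool_pos"])
print("tcp",p0.round(4),"r",np.hypot(*(p0[:2]-b)).round(4),"ang",np.degrees(np.arctan2(*(p0[:2]-b)[::-1]))%360)
for a in sys.argv[1:]:
    Z=Rn.from_euler("z",float(a),degrees=True).as_matrix();p=p0.copy();p[:2]=b+Z[:2,:2]@(p0[:2]-b)
    print(a,Rn.from_matrix(R0.T@Z@R0).as_rotvec().round(3).tolist(),(R0.T@(p-p0)*100).round(2).tolist())
E
python3 swing.py -5 -10 -15 -20 -25 -30 -35 -40 -45 -50
```

```text
time: 30.45
tool_pos: [0.4782, -0.3646, 0.1534]
orientation: [[-0.996, -0.088, 0.0], [-0.088, 0.996, -0.005], [-0.0, -0.005, -1.0]]
contact_force: [-1.3, 0.5, 3.6]
opening: 0.0138
grasp_force: 55.0
time: 31.08
tool_pos: [0.478, -0.3645, 0.1696]
orientation: [[-0.996, -0.088, 0.0], [-0.088, 0.996, -0.005], [0.0, -0.005, -1.0]]
contact_force: [-0.0, -0.4, -1.9]
opening: 0.0135
grasp_force: 55.0
tcp [ 0.478  -0.3645  0.1696] r 0.1594 ang 185.83022841661574
-5 [-0.0, 0.0, 0.087] [-0.04, 1.39, -0.01]
-10 [-0.0, 0.001, 0.175] [-0.2, 2.77, -0.01]
-15 [-0.0, 0.001, 0.262] [-0.49, 4.13, -0.02]
-20 [-0.0, 0.002, 0.349] [-0.89, 5.46, -0.03]
-25 [-0.0, 0.002, 0.436] [-1.4, 6.76, -0.03]
-30 [-0.0, 0.002, 0.524] [-2.03, 8.0, -0.04]
-35 [-0.0, 0.003, 0.611] [-2.76, 9.18, -0.04]
-40 [-0.0, 0.003, 0.698] [-3.59, 10.29, -0.05]
-45 [-0.0, 0.004, 0.785] [-4.52, 11.33, -0.05]
-50 [-0.0, 0.004, 0.873] [-5.53, 12.28, -0.06]
```

Gripped at 13.5 mm and lifted 16 mm. First half of the swing.

```bash
python3 -m jog '[[[0,0,0.087],[-0.04,1.39,0],0.5],[[0,0,0.175],[-0.2,2.77,0],0.5],[[0,0,0.262],[-0.49,4.13,0],0.5],[[0,0,0.349],[-0.89,5.46,0],0.5],[[0,0,0.436],[-1.4,6.76,0],0.5],[[0,0,0.524],[-2.03,8,0],0.5],[[0,0,0.611],[-2.76,9.18,0],0.5],[[0,0,0.698],[-3.59,10.29,0],0.5],[[0,0,0.785],[-4.52,11.33,0],0.5],[[0,0,0.873],[-5.53,12.28,0],0.5],[[0,0,0.873],[-5.53,12.28,0],0.5],[[0,0,0.873],[-5.53,12.28,0],0.5]]'; python3 swing.py -5 -10 -15 -20 -25 -30 -35 -40 -45 -50
```

```text
time: 32.58
tool_pos: [0.5218, -0.2379, 0.1689]
orientation: [[-0.709, 0.706, -0.0], [0.706, 0.709, -0.005], [-0.003, -0.004, -1.0]]
contact_force: [-1.2, 0.1, -1.8]
opening: 0.0137
grasp_force: 55.0
tcp [ 0.5218 -0.2379  0.1689] r 0.1593 ang 136.12606559835658
-5 [0.0, 0.0, 0.087] [-0.04, 1.39, -0.01]
-10 [0.001, 0.001, 0.175] [-0.19, 2.77, -0.01]
-15 [0.001, 0.001, 0.262] [-0.47, 4.13, -0.01]
-20 [0.001, 0.001, 0.349] [-0.86, 5.46, -0.02]
-25 [0.001, 0.002, 0.436] [-1.37, 6.76, -0.02]
-30 [0.002, 0.002, 0.524] [-1.99, 8.0, -0.02]
-35 [0.002, 0.002, 0.611] [-2.72, 9.18, -0.03]
-40 [0.002, 0.003, 0.698] [-3.55, 10.3, -0.03]
-45 [0.003, 0.003, 0.785] [-4.47, 11.34, -0.03]
-50 [0.003, 0.003, 0.873] [-5.47, 12.3, -0.03]
```

```bash
python3 -m jog '[[[0,0,0.087],[-0.04,1.39,0],0.5],[[0,0,0.175],[-0.19,2.77,0],0.5],[[0,0,0.262],[-0.47,4.13,0],0.5],[[0,0,0.349],[-0.86,5.46,0],0.5],[[0,0,0.436],[-1.37,6.76,0],0.5],[[0,0,0.524],[-1.99,8,0],0.5],[[0,0,0.611],[-2.72,9.18,0],0.5],[[0,0,0.698],[-3.55,10.3,0],0.5],[[0,0,0.785],[-4.47,11.34,0],0.5],[[0,0,0.873],[-5.47,12.3,0],0.5],[[0,0,0.873],[-5.47,12.3,0],0.5],[[0,0,0.873],[-5.47,12.3,0],0.5]]'; python3 swing.py; cat > sl.py <<'E'
import sys
from h import *
p=cam("wrist");T=cam("top");s=sensors.observe()
for n,q in(("w",p),("t",T)):
    for l in("strap_slot","stud"):
        for r in eyes.tip_of(q,l): print(n,l,np.round(r["position"],4),round(r["conf"],2))
print(s["orientation"].round(4).tolist())
im=p["image"];c=proj(p,[.654,-.138,.087])[0].astype(int);print(c)
v0=max(0,c[1]-60);u0=max(0,c[0]-80)
np.save("uv.npy",[u0,v0])
a=cv2.resize(im[v0:v0+120,u0:u0+160],None,fx=4,fy=4,interpolation=cv2.INTER_CUBIC)
b=cv2.resize(T["image"][145:185,275:305],None,fx=5,fy=5,interpolation=cv2.INTER_CUBIC)
b=cv2.copyMakeBorder(b,0,a.shape[0]-b.shape[0],0,0,cv2.BORDER_CONSTANT)
cv2.imwrite(sys.argv[1],np.hstack([a,b])[:,:,::-1])
E
python3 sl.py pics/s1.png
```

```text
time: 34.08
tool_pos: [0.6474, -0.1897, 0.1688]
orientation: [[0.085, 0.996, 0.0], [0.996, -0.085, -0.005], [-0.005, 0.001, -1.0]]
contact_force: [1.8, -0.7, -2.1]
opening: 0.0138
grasp_force: 55.0
tcp [ 0.6474 -0.1897  0.1688] r 0.159 ang 86.10047130392117
w strap_slot [ 0.6514 -0.1398  0.092 ] 0.57
w stud [ 0.6559 -0.1416  0.076 ] 0.9
t strap_slot [ 0.8063 -0.0084  0.0031] 0.71
t stud [ 0.6585 -0.1364  0.0739] 0.72
[[0.086, 0.9963, 0.0004], [0.9963, -0.086, -0.005], [-0.0049, 0.0009, -1.0]]
[255 153]
```

View pics/s1.png

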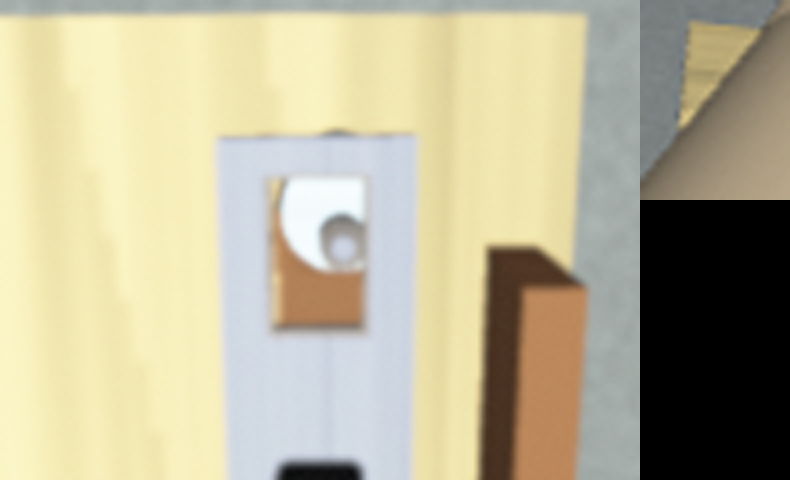

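Through the slot, centre (318,253), the stud tip shows at (345,245), about 3.8 mm too far to the +x side. I'll turn about 1° more and look again.

```bash
python3 -m jog '[[[0,0,0.01],[0,0.15,0],0.5],[[0,0,0.019],[0,0.31,0],0.5],[[0,0,0.019],[0,0.31,0],0.5],[[0,0,0.019],[0,0.31,0],0.5]]'; python3 sl.py pics/s2.png
```

```text
time: 34.88
tool_pos: [0.651, -0.1893, 0.1688]
orientation: [[0.106, 0.994, -0.0], [0.994, -0.106, -0.005], [-0.005, 0.001, -1.0]]
contact_force: [2.1, 0.5, -1.6]
opening: 0.0138
grasp_force: 55.0
w strap_slot [ 0.6546 -0.1386  0.0872] 0.55
w stud [ 0.6604 -0.1381  0.0733] 0.61
t strap_slot [ 0.6378 -0.348   0.0742] 0.28
t stud [ 0.657  -0.1339  0.0726] 0.68
t stud [ 0.805  -0.011   0.0027] 0.39
[[0.1057, 0.9944, 0.0001], [0.9944, -0.1057, -0.0048], [-0.0048, 0.0006, -1.0]]
[247 154]
```

View pics/s2.png

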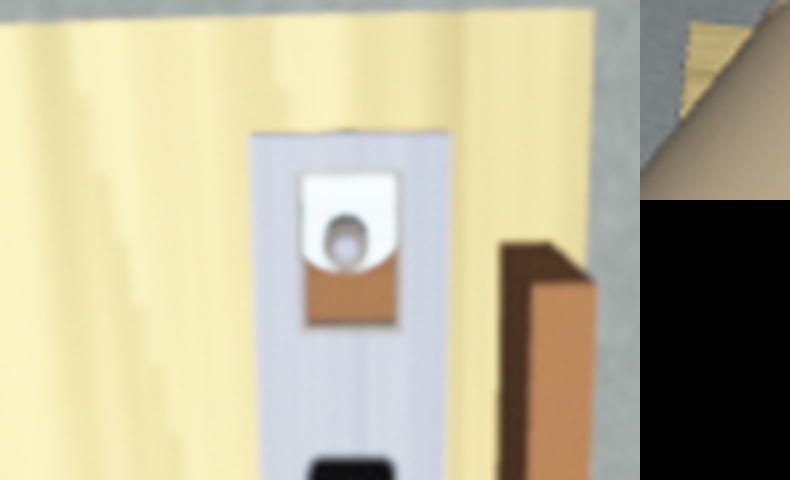

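The stud (346,243) is now centred in the slot (349,250). I'll lower 15 mm, release and retreat straight up.

```bash
python3 -m jog '[[[0,0,0],[0,0,0.4],0.5],[[0,0,0],[0,0,0.8],0.5],[[0,0,0],[0,0,1.2],0.5],[[0,0,0],[0,0,1.5],0.5],[[0,0,0],[0,0,1.5],0.5],[[0,0,0],[0,0,1.5],0.5]]'; python3 -m jog '[[[0,0,0],[0,0,0],2],[[0,0,0],[0,0,0],3],[[0,0,0],[0,0,0],3.5],[[0,0,0],[0,0,-2],3.5],[[0,0,0],[0,0,-5],3.5],[[0,0,0],[0,0,-10],3.5],[[0,0,0],[0,0,-15],3.5],[[0,0,0],[-4,-18,-16],3.5],[[0,0,0],[-8,-24,-16],3.5],[[0,0,0],[-12,-30,-16],3.5],[[0,0,0],[-12,-30,-16],3.5]]'
cat > f.py <<'E'
from h import *
p=cam("top");X=cloud(p);Q=X.reshape(-1,3)
b=np.array([.6366,-.3483]);st=np.array([.654,-.138]);d=(st-b)/np.linalg.norm(st-b);n=np.array([-d[1],d[0]])
t=(Q[:,:2]-b)@d;w=(Q[:,:2]-b)@n
for lo in(.03,.07,.11,.18,.222):
    m=(t>lo)&(t<lo+.015)&(abs(w)<.012)&(Q[:,2]>.05);print(lo,m.sum(),np.median(Q[m,2]).round(4))
m=(t>.205)&(t<.218)&(abs(w)<.009);print("stud z max",Q[m,2].max())
cv2.imwrite("pics/f.png",cv2.resize(p["image"][95:265,215:405],None,fx=4,fy=3.5,interpolation=cv2.INTER_CUBIC)[:,:,::-1])
E
python3 f.py
```

```text
time: 35.92
tool_pos: [0.6509, -0.1893, 0.1537]
orientation: [[0.106, 0.994, -0.0], [0.994, -0.106, -0.005], [-0.005, 0.0, -1.0]]
contact_force: [1.5, -1.8, -1.9]
opening: 0.0136
grasp_force: 55.0
time: 37.3
tool_pos: [0.4321, -0.2428, 0.3137]
orientation: [[0.113, 0.994, -0.01], [0.994, -0.113, 0.004], [0.002, -0.011, -1.0]]
contact_force: [-0.8, 0.4, 0.8]
opening: 0.0351
grasp_force: 0.0
0.03 48 0.0785
0.07 45 0.0789
0.11 45 0.0784
0.18 48 0.0788
0.222 22 0.0786
stud z max 0.08753586832478155
```

View pics/f.png

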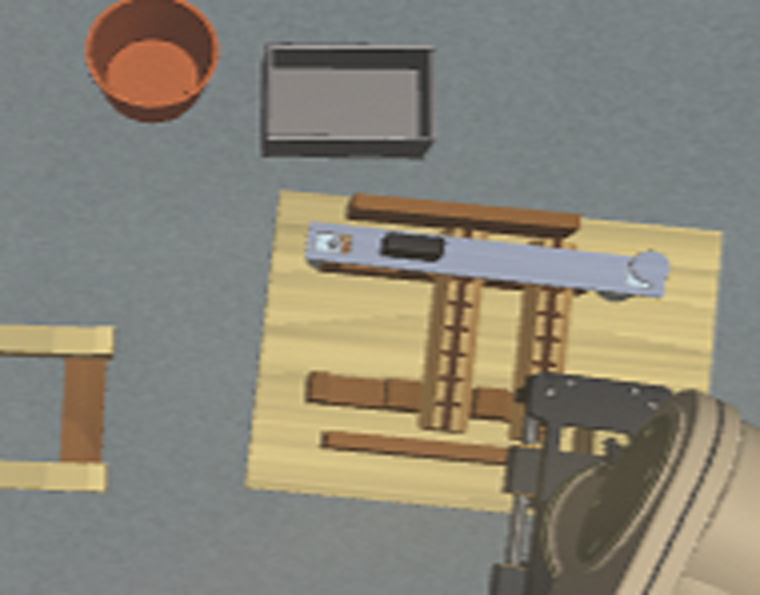

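The strap lies flat, with its top at 79 mm along its whole length. The stud shows in the slot (330,242), and both bars lie beneath it with grooves up. I'll hand it in.

```bash
python3 -c "
from bench import ticket
print(ticket.finish_job())"
```

```text
the job is handed in; nothing more can be done
None
```

I laid both bars on the rack in the bed with their carved faces up, closed the strap flat with its slot over the stud, and handed the job in at about 37 s; the hand-in gave no verdict.

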